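# Fill the spray-can caddy and lift it level

### The arm

A 6-joint arm with a two-finger parallel gripper is mounted at the origin on a cart in front of the work surface, level with it; the furniture and walls round the work are solid. World frame = base frame: x ahead of the robot, y to its left, z up, the work surface at z = 0. Lengths are in m, angles in rad, forces in N, time in s.
With the tool pointing down it reaches from about 0.425 to 0.925 m from the base axis. Payload 12.5 kg.
Tool frame: the origin (TCP) lies midway between the tips of the shut fingers; the grasp point (between the pads) lies 19 mm behind it; z points along the fingers, y is the line along which they close (so a half turn about z gives the same grasp; the last joint's range is limited). The gripper opens to 85 mm and grips with 20 to 120 N. Pads are 22 mm wide; open, the fingers measure 114 mm over their backs; the gripper's body (76 mm by 85 mm) begins 54 mm behind the grasp point. The pads swing forward as they close: fully open they stand 13 mm farther back than shut.
Start: joints at [1.237, 0.491, 1.559, -0, 1.092, -0.106], TCP at [0.141, 0.609, 0.231] pointing down, gripper open.
Joint ranges: [-3.1, 3.1], [-0.84, 2.19], [0.05, 2.79], [-1.13, 4.28], [0.06, 2.93], [-2.69, 2.69]. Speed limits (rad/s): [2.22, 2.22, 2.79, 3.14, 3.14, 3.14].

### API

Orientations are given as a unit quaternion [x, y, z, w].
In Python, from plant import sense, grab_frame, workorder, nets gives the robot as it stands.
- The arm moves only by the tool jog_arm, never from a script. Its argument "rows" is a list of rows, each a list of 5 numbers: the shift along the world's x, y, z in mm, then the turn about the world's z in rad, then the closure in counts, from 0 (fully open) to 255 (shut). In form: [[x, y, z, spin, claw], ...]. A call has 1 to 8 rows; each row shifts and turns the commanded pose from where the row before left it; what a row does not reach is not made up. A row lasts 1/8 s, in which the tool goes at most 62.5 mm and 10.7 degrees, less where a joint would pass 70% of its speed; a pose out of reach is approached as far as the arm can. A call is refused whole if a number of a shift passes 62.5 or a number of a turn 0.188, either way. A call with a gripper value outside its range is refused whole. The fingers move at their own pace and stop on an object; the grip force is fixed at half the most. Time passes only in rows, so rows that do not move let the fingers close. It gives the time, the measured TCP pose, the force, the opening and the grip force at its end, in the units of the state.
- sense(): the state, without advancing time (a new reading comes with each control period).
- grab_frame(name): name is "scene" or "top"; returns a dict with "image" (384x512x3 uint8, red, green, blue), "fov_y" (degrees; the focal length in pixels is half the picture's height over the tangent of half this angle, whatever the lens; pixels are square), "cx", "cy" (the principal point, pixels), "xyz" and "rotation" of the camera in the world. Camera axes: x right, y down, z forward; pixel columns grow to the right and rows downward; lengths in m; the calibration is good to about 2 mm. A picture is of the moment at which its call begins. There is no depth.
- workorder.close_job(): hands the job in; it is judged then, once.
Trained networks look in the newest picture that a camera, given by its name, has taken for a name from the list of things; names that differ only in an ending like _2 or _b are one class to them, and where a whole thing is asked for, a point or a joint stands for the part that bears it (a point fixed in the world has none). Each returns a list of dicts, best first, with "score" (0 to 1); they miss things now and then, are a little off and sometimes report something else, mostly with a low value. They report only what shows in the picture. A call takes as long as a camera call.
- nets.look_for(camera, query): "location" ([x, y, z] in m, in the coordinates of the camera as it stood for that picture, good to about 4 mm: the middle of the surface that is visible of it).
- nets.silhouettes(camera, query): "region" (384x512 bool, what is visible of it).
- nets.spot_point(camera, query): "location" ([x, y, z] in m, in the coordinates of the camera as it stood for that picture, good to about 4 mm: a listed point, or the origin of a listed thing).
The state is a dict: "time_s": time; "qpos": joint angles; "qvel": joint speeds; "joint_torque": joint torques, N m; "tool_pos": TCP position; "tcp_rot": TCP orientation; "wrist_force": force on the tool from outside, world axes, zero at the start; "moment": the same for the moment, N m; "width": finger opening in m; "grasp_force": force on a finger pad.
Only numpy, scipy, OpenCV 4.12 (cv2) and the standard library are available. Lean on these libraries where they do the work, as an engineer would, in place of code of your own. Each camera call takes 0.05 s, during which the arm holds its last target. There are 200 camera calls.

### The job

Set the two loose yellow spray cans upright into the two empty small cells at the ends of the blue caddy (not the wide bay under its handle), one in each, lowering them in rather than dropping them. Then grip the caddy by its handle bar, lift it until its underside is about 12 cm above the bench, keeping it level the whole way, and finish while holding it there, level and still, with all four cans standing in their cells. Do not shift the bare breaker, the masking tape or the scissors.

Things in the scene. Friction and masses are not known exactly. Their poses are not given: they have to be found in the camera images.
- caddy: blue divided caddy, 128 x 252 mm in plan (x, y), floor 4 mm thick, walls 45 mm high and 4 mm thick, empty weight about 0.3 kg, about 0.66 kg when full; origin at the centre of its underside, z up. Two cells at its +y end and two at its -y end; between them a 120 mm wide bay with the handle: two uprights at x = +-55 mm, y = 0 that carry a black-gripped aluminium bar along x
- caddy_grip (a point): middle of the caddy's handle bar, on the caddy's centre line 137 mm above its underside; the bar runs along the caddy's x, is 16 mm thick (along the caddy's y) and 20 mm high (top 147 mm above the underside), flat sided, with 100 mm free between the uprights; this is above the centre of mass
- cell_1 (a point): centre of the floor of the +x +y cell of the caddy (at x = +31, y = +93 mm, z = 4 mm in the caddy's frame); the cell is 58 mm square inside with walls up to 45 mm above the caddy's underside (40 mm for the divider to the neighbouring cell). Empty at the start
- cell_2 (a point): centre of the floor of the -x -y cell of the caddy (at x = -31, y = -93 mm, z = 4 mm in the caddy's frame); the cell is 58 mm square inside with walls up to 45 mm above the caddy's underside (40 mm for the divider to the neighbouring cell). Empty at the start
- cell_3 (a point): centre of the floor of the -x +y cell of the caddy (at x = -31, y = +93 mm, z = 4 mm in the caddy's frame); the cell is 58 mm square inside with walls up to 45 mm above the caddy's underside (40 mm for the divider to the neighbouring cell). Holds can_c at the start
- cell_4 (a point): centre of the floor of the +x -y cell of the caddy (at x = +31, y = -93 mm, z = 4 mm in the caddy's frame); the cell is 58 mm square inside with walls up to 45 mm above the caddy's underside (40 mm for the divider to the neighbouring cell). Holds can_d at the start
- can_a: spray can standing upright: straight cylinder 40 mm in diameter and 100 mm tall, yellow body with a dark band, white cap on top (cap from z = 69 to 100 mm, same diameter), about 90 g; origin at the centre of its underside, z up along the can. Loose on the bench to the right of the caddy at the start; may go into either empty cell
- can_b: spray can standing upright: straight cylinder 40 mm in diameter and 100 mm tall, yellow body with a dark band, white cap on top (cap from z = 69 to 100 mm, same diameter), about 90 g; origin at the centre of its underside, z up along the can. The other loose one, just like can_a; may go into either empty cell
- can_c: spray can standing upright: straight cylinder 40 mm in diameter and 100 mm tall, yellow body with a dark band, white cap on top (cap from z = 69 to 100 mm, same diameter), about 90 g; origin at the centre of its underside, z up along the can. Already in cell_3; stays there
- can_d: spray can standing upright: straight cylinder 40 mm in diameter and 100 mm tall, yellow body with a dark band, white cap on top (cap from z = 69 to 100 mm, same diameter), about 90 g; origin at the centre of its underside, z up along the can. Already in cell_4; stays there
- breaker: bystander: grey moulded circuit breaker without a bag, 72 x 90 x 153 mm, standing at the left; origin at the centre of its underside
- masking_tape: bystander: roll of masking tape lying flat at the right, 104 mm across, 25 mm high; origin at the centre of its underside
- scissors: bystander: blue-handled scissors lying flat behind the work, 87 x 199 x 9 mm; origin at the centre of the underside

How it is judged:
By the outcome, as a careful person would: the job done as asked, in the order asked, and still so for the second after the job is handed in, while the arm keeps its last pose, push and grip.
It also fails if it takes over 70 s, if anything falls off the work surface, if the arm or the gripper's body presses on something with over 40 N, if the wrist force passes 120 N, or if a joint passes its speed limit or range.

## Working session

There is one attempt and no reset: what is moved stays moved. The work goes in short steps, Python scripts to look and compute and a tool call to move; the robot and the scene stay as the last step left them, time stands still between calls to the robot, and variables do not carry over. Pictures are saved under pics/ and viewed, at most 10 in all, crops included, and the job is handed in when it is done.

Besides the shell and the picture viewer there is one more tool, called after "Request:" as name(argument=value, ...) on one line, values as JSON. jog_arm: Moves the arm, as the interface text tells. Its arguments: {"type":"object","properties":{"rows":{"type":"array","items":{"type":"array","items":{"type":"number"}}}},"required":["rows"]}

```bash
mkdir -p pics; cat > h.py <<'E'
from plant import sense, grab_frame, workorder, nets
import numpy as np, cv2
def shot(cam,fn):
    f=grab_frame(cam); cv2.imwrite('pics/'+fn,f['image'][:,:,::-1]); return f
def W(f,p): return np.array(f['xyz'])+np.array(f['rotation'])@np.array(p)
def pts(cam,f,q,fn=nets.spot_point,n=5):
    for d in fn(cam,q)[:n]: print(cam,q,round(d['score'],2),(W(f,d['location'])*1000).round(0))
E
python3 - <<'E'
from h import *
print(sense())
for c in('scene','top'):
    f=shot(c,c+'0.png'); print(f['xyz'],f['fov_y'],f['rotation'])
    for q in('can_a','caddy','caddy_grip','cell_1','breaker','masking_tape','scissors'): pts(c,f,q)
E
```

```text
{'time_s': 0.0, 'qpos': array([ 1.23740428e+00,  4.91574300e-01,  1.55949316e+00, -3.46354719e-06,
        1.09167548e+00, -1.05597001e-01]), 'qvel': array([ 0.00023056,  0.00035308,  0.0012332 , -0.00101327,  0.00086981,
       -0.00036959]), 'joint_torque': array([-2.07350320e-03, -6.18458605e+01, -2.61592287e+01, -2.01141679e-04,
        4.07803207e-03, -1.16075614e-05]), 'tool_pos': array([0.14104165, 0.6086316 , 0.23070352]), 'tcp_rot': array([ 1.13650609e-01,  9.93520613e-01, -5.61679651e-04, -1.23730315e-04]), 'wrist_force': array([-0.11032761,  1.25530046,  0.32493902]), 'moment': array([ 0.04119016, -0.02769719,  0.00689955]), 'grasp_force': 0.0, 'width': 0.08539329390602793}
[-0.34484889 -0.86625365  1.05733143] 44.52908117045314 [ 0.81152298 -0.37732651  0.1849245  -0.4060272 ]Traceback (most recent call last):
  File "<stdin>", line 5, in <module>
  File "h.py", line 7, in pts
    for d in fn(cam,q)[:n]: print(cam,q,round(d['score'],2),(W(f,d['location'])*1000).round(0))
                                                             ~^^^^^^^^^^^^^^^^^
  File "h.py", line 5, in W
    def W(f,p): return np.array(f['xyz'])+np.array(f['rotation'])@np.array(p)
                                          ~~~~~~~~~~~~~~~~~~~~~~~^~~~~~~~~~~~
ValueError: matmul: Input operand 1 has a mismatch in its core dimension 0, with gufunc signature (n?,k),(k,m?)->(n?,m?) (size 3 is different from 4)
```

```bash
python3 -c "
import cv2,numpy as np
cv2.imwrite('pics/both.png',cv2.resize(np.vstack([cv2.imread('pics/scene0.png'),cv2.imread('pics/top0.png')]),(400,600)))"
```

```text
[ WARN:0@0.020] global loadsave.cpp:275 findDecoder imread_('pics/top0.png'): can't open/read file: check file path/integrity
Traceback (most recent call last):
ValueError: all the input arrays must have same number of dimensions, but the array at index 0 has 3 dimension(s) and the array at index 1 has 2 dimension(s)
```

View pics/scene0.png

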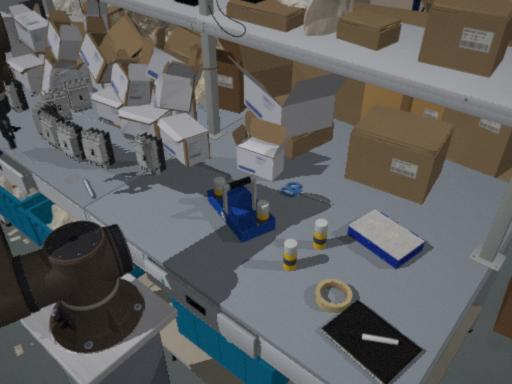

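The scene picture shows the caddy near (240,208), with its cans at (220,188) and (263,211). The loose cans are at (290,255) and (320,235), the tape at (333,295) and the scissors at (300,190). The camera rotation is a quaternion, so I'll fix the helper.

```bash
sed -i "s/np.array(f\['rotation'\])@np.array(p)/R.from_quat(f['rotation']).apply(np.array(p))/; 1i from scipy.spatial.transform import Rotation as R" h.py
python3 - <<'E'
from h import *
for c in('scene','top'):
    f=shot(c,c+'0.png'); print(f['xyz'],f['fov_y'],f['rotation'])
    for q in('can_a','caddy','caddy_grip','cell_1','breaker','masking_tape','scissors'): pts(c,f,q)
E
```

```text
[-0.34484889 -0.86625365  1.05733143] 44.52908117045314 [ 0.81152298 -0.37732651  0.1849245  -0.4060272 ]
scene can_a 0.93 [ 482. -303.   -0.]
scene can_a 0.74 [ 569. -124.    9.]
scene can_a 0.55 [ 618. -322.   -1.]
scene can_a 0.53 [574.  72.   7.]
scene can_a 0.5 [569. -21.   6.]
scene caddy 0.7 [569. -23.   5.]
scene caddy_grip 0.69 [570. -25. 134.]
scene cell_1 0.97 [629.  52.   7.]
scene cell_1 0.86 [574.  78.   6.]
scene cell_1 0.78 [ 511. -107.    7.]
scene cell_1 0.56 [ 565. -120.    5.]
scene breaker 0.96 [552. 426.  -0.]
scene masking_tape 0.87 [ 463. -474.    1.]
scene scissors 0.5 [ 808. -143.   -2.]
[ 0.48096878 -0.03055572  1.67503771] 54.78598036970854 [ 0.71346547 -0.69909851  0.03875409 -0.02695205]
top can_a 0.52 [570.  71.   5.]
top can_a 0.49 [ 481. -303.   -4.]
top can_a 0.46 [ 609. -319.   -0.]
top caddy 0.91 [567. -27.  -2.]
top caddy_grip 0.91 [560. -30. 137.]
top caddy_grip 0.46 [ 562. -125.    4.]
top cell_1 0.95 [ 501. -102.    3.]
top cell_1 0.94 [566.  76.   5.]
top cell_1 0.87 [ 563. -126.    3.]
top cell_1 0.55 [623.  53.   5.]
top breaker 0.57 [549. 421.   2.]
top masking_tape 0.67 [ 461. -471.   -2.]
top scissors 0.52 [ 808. -141.   -3.]
top scissors 0.36 [570.  76.   2.]
```

View pics/top0.png

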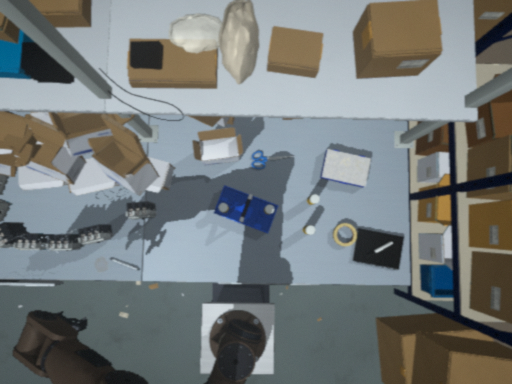

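The top view agrees with the networks, with the caddy at (247,209) and the loose cans at (313,199) and (309,230). I take the caddy centre as (567,-25) mm and its yaw as about -0.35 rad. One tool orientation, with the fingers closing along the caddy's y, serves every grasp.

Request:
jog_arm(rows=[[37, -30, 0, -0.024, 0], [37, -30, 0, -0.02, 0], [37, -30, 0, -0.02, 0], [37, -30, 0, -0.02, 0], [37, -30, 0, -0.02, 0], [37, -30, 0, -0.02, 0], [37, -30, 0, 0, 0], [20, -50, 0, 0, 0]])

```text
time_s: 1.9
tool_pos: [0.4217, 0.3481, 0.2311]
tcp_rot: [0.175, 0.985, 0.0, 0.0]
wrist_force: [-0.3, -1.0, -0.7]
width: 0.0853
grasp_force: 0.0
```

Request:
jog_arm(rows=[[20, -50, 0, 0, 0], [20, -50, 0, 0, 0], [20, -50, 0, 0, 0], [20, -50, 0, 0, 0], [20, -50, 0, 0, 0], [0, -50, 0, 0, 0], [0, -50, 0, 0, 0], [0, -50, 0, 0, 0]])

```text
time_s: 2.9
tool_pos: [0.52, -0.0528, 0.2315]
tcp_rot: [0.175, 0.985, 0.0, 0.0]
wrist_force: [0.6, 0.1, -0.5]
width: 0.0857
grasp_force: 0.0
```

Request:
jog_arm(rows=[[0, -50, 0, 0, 0], [0, -50, 0, 0, 0], [-10, -50, 0, 0, 0], [-10, -50, 0, 0, 0], [-8, -40, 0, 0, 0], [0, 0, 0, 0, 0], [0, 0, 0, 0, 0], [0, 0, 0, 0, 0]])

```text
time_s: 3.9
tool_pos: [0.4924, -0.2901, 0.2314]
tcp_rot: [0.174, 0.985, 0.0, 0.0]
wrist_force: [-0.1, -0.2, -0.1]
width: 0.0855
grasp_force: 0.0
```

Request:
jog_arm(rows=[[-10, -13, 0, 0, 0], [0, 0, -50, 0, 0], [0, 0, -50, 0, 0], [0, 0, -40, 0, 0], [0, 0, -30, 0, 0], [0, 0, -3, 0, 0], [0, 0, 0, 0, 0], [0, 0, 0, 0, 0]])

```text
time_s: 4.9
tool_pos: [0.4826, -0.3046, 0.0597]
tcp_rot: [0.175, 0.985, -0.0, 0.001]
wrist_force: [-0.7, 0.1, 0.4]
width: 0.0856
grasp_force: 0.0
```

```bash
python3 - <<'E'
from h import *
f=shot('scene','s1.png'); pts('scene',f,'can_a'); pts('scene',f,'caddy_grip')
im=cv2.imread('pics/s1.png')[160:320,200:400]; cv2.imwrite('pics/s1c.png',cv2.resize(im,(800,600)))
print(sense()['tool_pos'])
E
```

```text
scene can_a 0.94 [ 615. -322.   -0.]
scene can_a 0.71 [572.  72.   8.]
scene can_a 0.63 [ 482. -306.   -0.]
scene can_a 0.49 [ 573. -122.    7.]
scene caddy_grip 0.7 [567. -25. 136.]
[ 0.48240052 -0.30431091  0.05927266]
```

View pics/s1c.png

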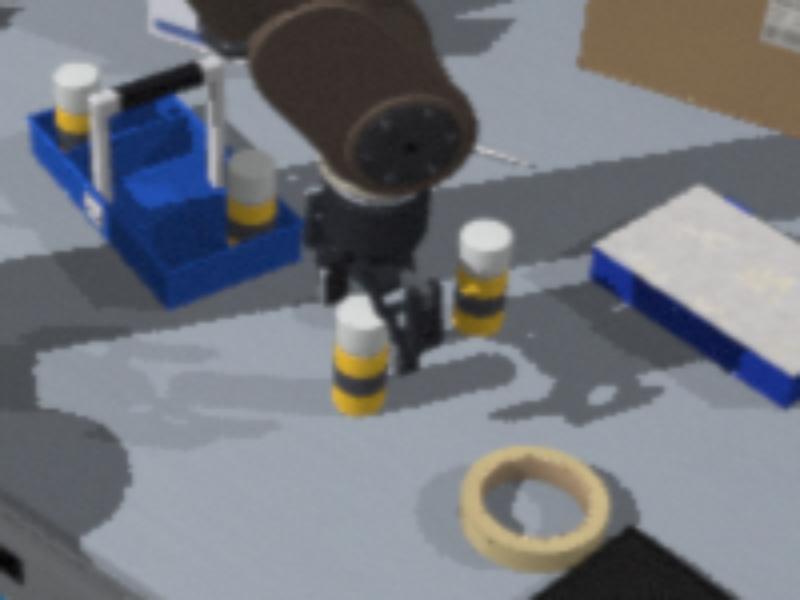

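The crop shows the fingers straddling the can at (360,355), which agrees with the network to within 2 mm. I'll close on it.

Request:
jog_arm(rows=[[0, 0, 0, 0, 150], [0, 0, 0, 0, 200], [0, 0, 0, 0, 255], [0, 0, 0, 0, 255], [0, 0, 0, 0, 255], [0, 0, 0, 0, 255], [0, 0, 0, 0, 255], [0, 0, 0, 0, 255]])

```text
time_s: 6.05
tool_pos: [0.4822, -0.3041, 0.0585]
tcp_rot: [0.175, 0.985, 0.0, 0.0]
wrist_force: [0.8, 1.9, 5.9]
width: 0.0387
grasp_force: 59.5
```

Request:
jog_arm(rows=[[0, 0, 20, 0, 255], [0, 0, 35, 0, 255], [0, 0, 35, 0, 255], [3, 30, 0, 0, 255], [6, 45, 0, 0, 255], [6, 45, 0, 0, 255], [6, 45, 0, 0, 255], [3, 30, 0, 0, 255]])

```text
time_s: 7.05
tool_pos: [0.506, -0.1074, 0.1481]
tcp_rot: [0.175, 0.985, 0.0, -0.0]
wrist_force: [0.2, 0.2, -0.9]
width: 0.039
grasp_force: 60.1
```

Request:
jog_arm(rows=[[0, 7, 0, 0, 255], [0, 0, 0, 0, 255], [0, 0, 0, 0, 255]])

```text
time_s: 7.42
tool_pos: [0.5061, -0.1031, 0.1482]
tcp_rot: [0.175, 0.984, -0.0, 0.0]
wrist_force: [-0.6, -0.0, -1.2]
width: 0.0389
grasp_force: 60.1
```

```bash
python3 - <<'E'
from h import *
print(sense()['tool_pos'],sense()['width'])
for c in('scene','top'):
    f=shot(c,c+'2.png'); pts(c,f,'can_a'); pts(c,f,'cell_1')
im=cv2.imread('pics/scene2.png')[150:300,180:380]; cv2.imwrite('pics/s2c.png',cv2.resize(im,(800,600)))
E
```

```text
[ 0.50613718 -0.10310081  0.1482411 ] 0.0388800285088738
scene can_a 0.75 [572.  73.  11.]
scene can_a 0.73 [ 573. -123.    6.]
scene can_a 0.7 [ 616. -322.    0.]
scene can_a 0.69 [ 509. -103.   90.]
scene cell_1 0.93 [575.  75.   7.]
scene cell_1 0.73 [629.  52.   8.]
scene cell_1 0.68 [ 564. -121.    4.]
scene cell_1 0.62 [ 509. -104.    9.]
top can_a 0.67 [ 610. -319.   -1.]
top can_a 0.66 [569.  72.   7.]
top can_a 0.56 [ 563. -126.    4.]
top cell_1 0.86 [626.  54.   7.]
top cell_1 0.78 [502. -99.   3.]
top cell_1 0.77 [ 561. -123.    5.]
top cell_1 0.67 [569.  76.   5.]
top cell_1 0.23 [566. -26.  -2.]
```

View pics/s2c.png

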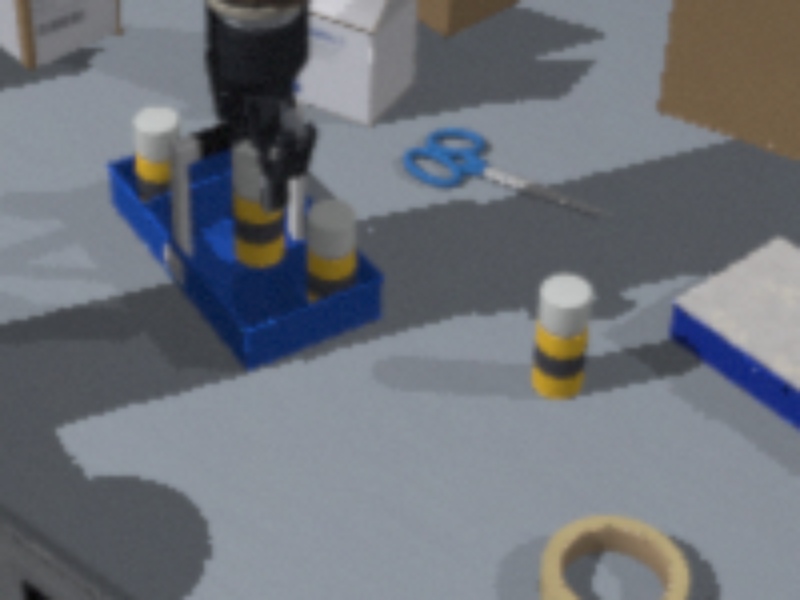

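The held can hangs upright at crop (258,215), above the empty cell_2. The offset is within 2 mm, so I'll lower it gently.

Request:
jog_arm(rows=[[0, 1, -25, 0, 255], [0, 0, -25, 0, 255], [0, 0, -15, 0, 255], [0, 0, -10, 0, 255], [0, 0, -5, 0, 255], [0, 0, -3, 0, 255], [0, 0, 0, 0, 255], [0, 0, 0, 0, 255]])

```text
time_s: 8.72
tool_pos: [0.5063, -0.1012, 0.0657]
tcp_rot: [0.175, 0.985, -0.0, 0.0]
wrist_force: [-0.3, -1.1, -1.0]
width: 0.0386
grasp_force: 60.1
```

Request:
jog_arm(rows=[[0, 0, -1, 0, 255], [0, 0, -1, 0, 255], [0, 0, -1, 0, 255], [0, 0, 0, 0, 255]])

```text
time_s: 9.22
tool_pos: [0.5062, -0.1011, 0.0625]
tcp_rot: [0.175, 0.985, 0.0, 0.0]
wrist_force: [-1.3, 0.3, 3.5]
width: 0.0387
grasp_force: 60.4
```

Request:
jog_arm(rows=[[0, 0, 0, 0, 100], [0, 0, 0, 0, 0], [0, 0, 0, 0, 0], [0, 0, 0, 0, 0], [0, 0, 20, 0, 0], [0, 0, 45, 0, 0], [0, 0, 45, 0, 0], [20, -40, 0, 0, 0]])

```text
time_s: 10.22
tool_pos: [0.5269, -0.1404, 0.1759]
tcp_rot: [0.174, 0.985, -0.0, 0.003]
wrist_force: [0.3, 0.2, -0.2]
width: 0.0855
grasp_force: 0.0
```

Request:
jog_arm(rows=[[22, -45, 0, 0, 0], [22, -45, 0, 0, 0], [22, -45, 0, 0, 0], [20, -44, 0, 0, 0], [0, 0, 0, 0, 0], [0, 0, 0, 0, 0], [0, 0, 0, 0, 0]])

```text
time_s: 11.1
tool_pos: [0.6119, -0.3191, 0.1725]
tcp_rot: [0.175, 0.985, 0.0, -0.0]
wrist_force: [0.3, -0.1, 1.1]
width: 0.0855
grasp_force: 0.0
```

```bash
python3 - <<'E'
from h import *
print(sense()['tool_pos'],sense()['width'])
for c in('scene','top'):
    f=shot(c,c+'3.png'); pts(c,f,'can_a')
im=cv2.imread('pics/scene3.png')[150:300,180:380]; cv2.imwrite('pics/s3c.png',cv2.resize(im,(800,600)))
E
```

```text
[ 0.61190341 -0.31909169  0.17251231] 0.08550560651968693
scene can_a 0.68 [571.  74.   6.]
scene can_a 0.54 [ 507. -102.    2.]
scene can_a 0.53 [ 571. -123.   10.]
top can_a 0.55 [ 566. -124.    3.]
top can_a 0.51 [566.  69.   7.]
top can_a 0.45 [504. -97.   2.]
```

View pics/s3c.png

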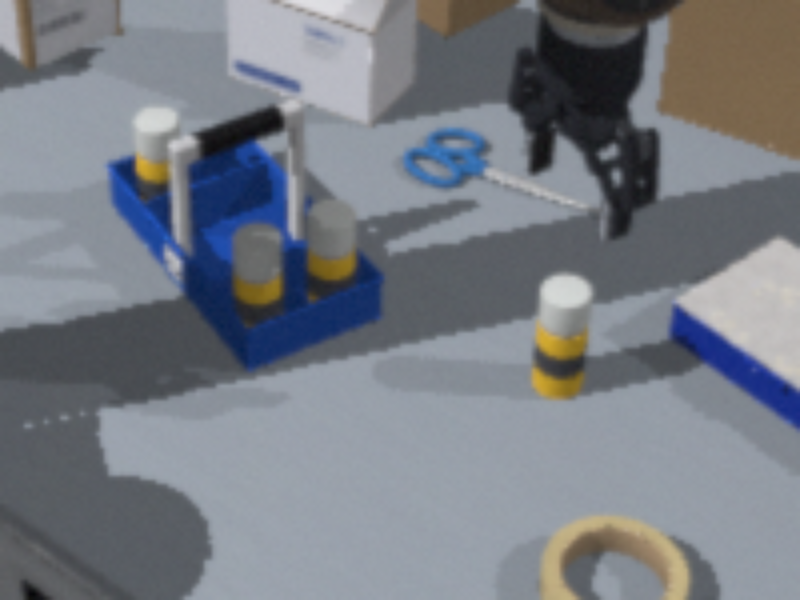

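The first can stands in cell_2 at crop (258,275), and the caddy hasn't moved. The second can is at crop (563,335), directly below the gripper.

Request:
jog_arm(rows=[[1, -2, -40, 0, 0], [0, 0, -40, 0, 0], [0, 0, -30, 0, 0], [0, 0, -4, 0, 0], [0, 0, 0, 0, 0], [0, 0, 0, 0, 0], [0, 0, 0, 0, 150], [0, 0, 0, 0, 200]])

```text
time_s: 12.3
tool_pos: [0.6133, -0.3222, 0.059]
tcp_rot: [0.175, 0.985, -0.0, 0.0]
wrist_force: [-0.3, 0.6, 0.2]
width: 0.0515
grasp_force: 0.0
```

Request:
jog_arm(rows=[[0, 0, 0, 0, 255], [0, 0, 0, 0, 255], [0, 0, 0, 0, 255], [0, 0, 0, 0, 255], [0, 0, 0, 0, 255], [0, 0, 0, 0, 255]])

```text
time_s: 13.05
tool_pos: [0.6134, -0.3222, 0.0588]
tcp_rot: [0.175, 0.985, -0.0, 0.0]
wrist_force: [0.5, 1.0, 5.6]
width: 0.0389
grasp_force: 59.5
```

Request:
jog_arm(rows=[[0, 0, 20, 0, 255], [0, 0, 40, 0, 255], [0, 0, 50, 0, 255], [0, 0, 50, 0, 255], [0, 4, 10, 0, 255], [2, 50, 0, 0, 255], [2, 50, 0, 0, 255], [2, 50, 0, 0, 255]])

```text
time_s: 14.05
tool_pos: [0.6185, -0.1665, 0.2279]
tcp_rot: [0.175, 0.985, 0.0, -0.001]
wrist_force: [1.0, -0.0, 0.1]
width: 0.0388
grasp_force: 60.1
```

Request:
jog_arm(rows=[[2, 50, 0, 0, 255], [2, 50, 0, 0, 255], [2, 50, 0, 0, 255], [2, 45, 0, 0, 255], [1, 25, 0, 0, 255], [0, 0, -40, 0, 255], [0, 0, -30, 0, 255], [0, 0, 0, 0, 255]])

```text
time_s: 15.05
tool_pos: [0.6268, 0.052, 0.1562]
tcp_rot: [0.175, 0.985, -0.0, -0.002]
wrist_force: [-0.1, -0.6, -0.1]
width: 0.0386
grasp_force: 60.1
```

```bash
python3 - <<'E'
from h import *
print(sense()['tool_pos'],sense()['width'])
for c in('scene','top'):
    f=shot(c,c+'4.png'); pts(c,f,'can_a'); pts(c,f,'cell_1')
im=cv2.imread('pics/scene4.png')[150:300,180:380]; cv2.imwrite('pics/s4c.png',cv2.resize(im,(800,600)))
E
```

```text
[0.62679918 0.05202391 0.15618928] 0.03858085813149319
scene can_a 0.66 [ 505. -100.    4.]
scene can_a 0.56 [628.  52.  96.]
scene can_a 0.53 [ 573. -125.    9.]
scene can_a 0.45 [576.  72.   8.]
scene cell_1 0.76 [574.  74.   5.]
scene cell_1 0.74 [ 564. -117.    6.]
scene cell_1 0.7 [631.  54.   7.]
scene cell_1 0.57 [ 508. -104.   12.]
top can_a 0.65 [ 567. -124.    5.]
top can_a 0.62 [ 501. -100.   -0.]
top cell_1 0.9 [ 563. -125.    2.]
top cell_1 0.66 [627.  54.   3.]
top cell_1 0.62 [505. -98.   3.]
```

View pics/s4c.png

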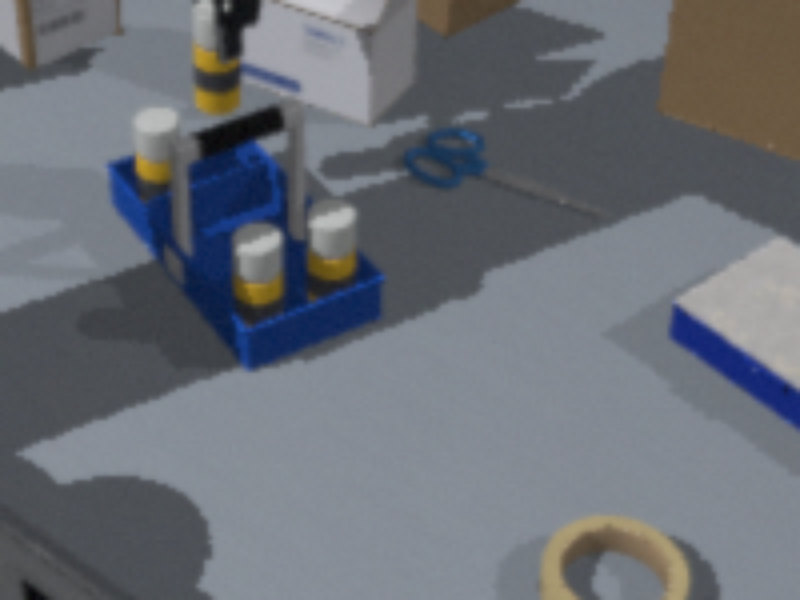

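The second can hangs over cell_1 at crop (217,60), and its offset is 1–2 mm. I'll lower it in.

Request:
jog_arm(rows=[[1, 1, -25, 0, 255], [0, 0, -25, 0, 255], [0, 0, -20, 0, 255], [0, 0, -12, 0, 255], [0, 0, -5, 0, 255], [0, 0, -3, 0, 255], [0, 0, 0, 0, 255], [0, 0, 0, 0, 255]])

```text
time_s: 16.35
tool_pos: [0.6293, 0.0529, 0.0688]
tcp_rot: [0.175, 0.985, 0.0, 0.0]
wrist_force: [0.8, 0.5, -0.4]
width: 0.0387
grasp_force: 60.1
```

Request:
jog_arm(rows=[[0, 0, -2, 0, 255], [0, 0, -2, 0, 255], [0, 0, -1, 0, 255], [0, 0, -1, 0, 255], [0, 0, 0, 0, 255]])

```text
time_s: 16.98
tool_pos: [0.6293, 0.0529, 0.0628]
tcp_rot: [0.175, 0.985, 0.0, 0.0]
wrist_force: [-1.8, 0.6, 5.2]
width: 0.0387
grasp_force: 60.5
```

Request:
jog_arm(rows=[[0, 0, 0, 0, 100], [0, 0, 0, 0, 0], [0, 0, 0, 0, 0], [0, 0, 0, 0, 0], [0, 0, 30, 0, 0], [0, 0, 50, 0, 0], [0, 0, 50, 0, 0], [0, 0, 42, 0, 0]])

```text
time_s: 17.98
tool_pos: [0.6291, 0.0529, 0.2364]
tcp_rot: [0.175, 0.985, 0.0, 0.001]
wrist_force: [0.4, -1.0, -0.2]
width: 0.0856
grasp_force: 0.0
```

Request:
jog_arm(rows=[[-31, -38, 0, 0, 0], [-31, -39, 0, 0, 0], [0, 0, 0, 0, 0], [0, 0, 0, 0, 0]])

```text
time_s: 18.48
tool_pos: [0.5674, -0.0241, 0.2345]
tcp_rot: [0.175, 0.985, 0.0, 0.0]
wrist_force: [0.9, -0.5, 0.4]
width: 0.0853
grasp_force: 0.0
```

```bash
python3 - <<'E'
from h import *
print(sense()['tool_pos'],sense()['width'])
for c in('scene','top'):
    f=shot(c,c+'5.png')
    for q in ('can_a','caddy_grip','caddy','cell_1'): pts(c,f,q)
im=cv2.imread('pics/scene5.png')[150:300,180:380]; cv2.imwrite('pics/s5c.png',cv2.resize(im,(800,600)))
E
```

```text
[ 0.56743386 -0.02410981  0.23454783] 0.08529268416799758
scene can_a 0.81 [ 572. -125.    7.]
scene can_a 0.66 [ 504. -100.    5.]
scene can_a 0.54 [572.  74.   8.]
scene can_a 0.45 [633.  52.   2.]
scene caddy_grip 0.67 [570. -23. 134.]
scene caddy 0.98 [570. -23.   6.]
scene caddy 0.73 [573.  76.   5.]
scene cell_1 0.87 [632.  53.   5.]
scene cell_1 0.74 [576.  75.   7.]
scene cell_1 0.72 [ 564. -121.    3.]
scene cell_1 0.64 [ 508. -103.    9.]
top can_a 0.52 [ 505. -101.   -0.]
top can_a 0.51 [568.  70.   7.]
top caddy_grip 0.63 [563. -25. 136.]
top caddy_grip 0.62 [567. -25.  -2.]
top caddy 0.57 [567. -28.  -1.]
top caddy 0.52 [ 461. -467.   -1.]
top cell_1 0.88 [ 564. -125.    4.]
top cell_1 0.68 [626.  57.   6.]
top cell_1 0.58 [ 503. -100.    2.]
```

View pics/s5c.png

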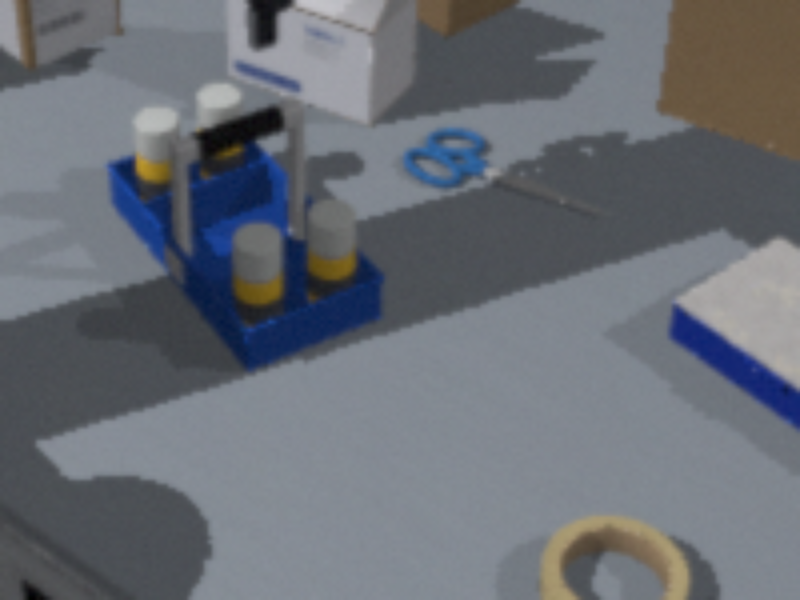

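All four cans stand in their cells, at crop (158,150), (220,125), (258,270) and (332,250). The handle bar is at (240,130) and the gripper is centred above it. Next I'll descend, grip the bar and check before lifting.

Request:
jog_arm(rows=[[0, 0, -40, 0, 0], [0, 0, -40, 0, 0], [0, 0, -25, 0, 0], [0, 0, -12, 0, 0], [0, 0, 0, 0, 0], [0, 0, 0, 0, 100], [0, 0, 0, 0, 150], [0, 0, 0, 0, 180]])

```text
time_s: 19.98
tool_pos: [0.5673, -0.0241, 0.118]
tcp_rot: [0.175, 0.985, 0.0, 0.001]
wrist_force: [-0.0, 0.1, -1.0]
width: 0.0322
grasp_force: 0.0
```

Request:
jog_arm(rows=[[0, 0, 0, 0, 200], [0, 0, 0, 0, 215], [0, 0, 0, 0, 230], [0, 0, 0, 0, 255], [0, 0, 0, 0, 255], [0, 0, 0, 0, 255], [0, 0, 0, 0, 255], [0, 0, 0, 0, 255]])

```text
time_s: 20.98
tool_pos: [0.5672, -0.0242, 0.1177]
tcp_rot: [0.175, 0.985, -0.0, 0.0]
wrist_force: [-2.2, -0.5, 6.2]
width: 0.015
grasp_force: 59.5
```

Gripped, with a width of 15 mm against the 16 mm bar. Lifting slowly, 120 mm in all.

Request:
jog_arm(rows=[[0, 0, 2, 0, 255], [0, 0, 4, 0, 255], [0, 0, 6, 0, 255], [0, 0, 8, 0, 255], [0, 0, 8, 0, 255], [0, 0, 8, 0, 255], [0, 0, 8, 0, 255], [0, 0, 8, 0, 255]])

```text
time_s: 21.98
tool_pos: [0.5671, -0.0241, 0.1699]
tcp_rot: [0.175, 0.985, 0.0, 0.0]
wrist_force: [-0.4, -0.2, -6.8]
width: 0.015
grasp_force: 58.6
```

Request:
jog_arm(rows=[[0, 0, 10, 0, 255], [0, 0, 10, 0, 255], [0, 0, 10, 0, 255], [0, 0, 10, 0, 255], [0, 0, 10, 0, 255], [0, 0, 8, 0, 255], [0, 0, 6, 0, 255], [0, 0, 4, 0, 255]])

```text
time_s: 22.98
tool_pos: [0.5671, -0.0241, 0.2376]
tcp_rot: [0.175, 0.985, 0.0, 0.0]
wrist_force: [0.8, 0.5, -6.6]
width: 0.015
grasp_force: 58.6
```

Request:
jog_arm(rows=[[0, 0, 1, 0, 255], [0, 0, 0, 0, 255], [0, 0, 0, 0, 255], [0, 0, 0, 0, 255], [0, 0, 0, 0, 255], [0, 0, 0, 0, 255]])

```text
time_s: 23.72
tool_pos: [0.5671, -0.0241, 0.2383]
tcp_rot: [0.175, 0.985, 0.0, -0.0]
wrist_force: [0.1, -0.8, -6.9]
width: 0.0149
grasp_force: 58.6
```

```bash
python3 - <<'E'
from h import *
s=sense(); print(s['tool_pos'],s['width'],s['wrist_force'],s['moment'])
for c in('scene','top'):
    f=shot(c,c+'6.png')
    for q in ('can_a','caddy','cell_1'): pts(c,f,q)
im=cv2.imread('pics/scene6.png')[130:280,180:380]; cv2.imwrite('pics/s6c.png',cv2.resize(im,(800,600)))
E
```

```text
[ 0.56712003 -0.02414863  0.23829217] 0.01490652762218399 [ 0.07818199 -0.82418368 -6.92241526] [ 0.00262933 -0.01846211 -0.02234958]
scene can_a 0.79 [ 572. -121.  129.]
scene can_a 0.76 [ 507. -101.  126.]
scene can_a 0.49 [571.  72. 128.]
scene can_a 0.45 [634.  53. 124.]
scene caddy 0.62 [570. -20. 126.]
scene caddy 0.22 [ 509. -102.  131.]
scene cell_1 0.91 [626.  52. 126.]
scene cell_1 0.84 [575.  76. 126.]
scene cell_1 0.67 [ 563. -119.  125.]
scene cell_1 0.58 [ 505. -103.  130.]
scene cell_1 0.57 [ 808. -149.   -2.]
top can_a 0.63 [ 560. -121.  124.]
top can_a 0.58 [ 565. -122.  124.]
top can_a 0.51 [623.  57. 122.]
top can_a 0.45 [570.  70. 129.]
top can_a 0.37 [501. -98. 121.]
top caddy 0.88 [566. -25. 119.]
top cell_1 0.87 [568.  77. 122.]
top cell_1 0.64 [ 560. -126.  123.]
top cell_1 0.59 [629.  54. 125.]
top cell_1 0.55 [504. -99. 123.]
top cell_1 0.55 [568. -23. 119.]
```

View pics/s6c.png

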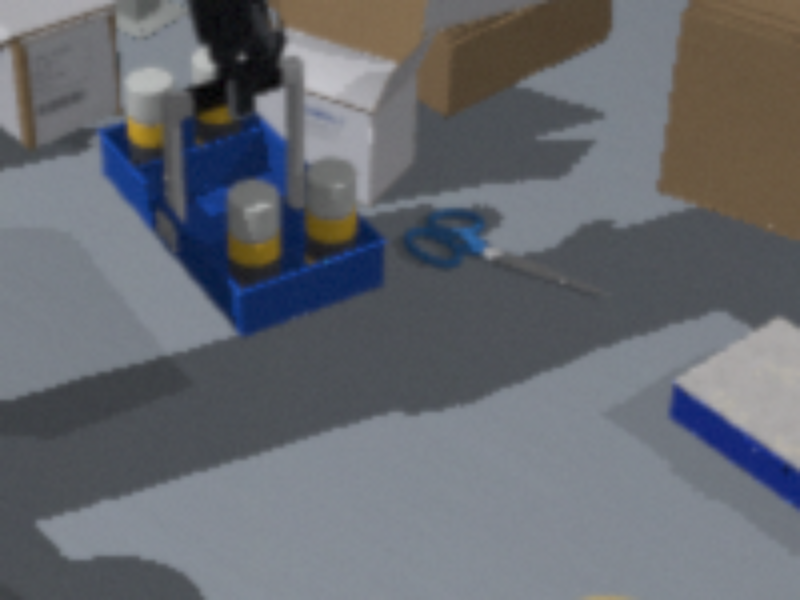

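The caddy is level, with its cell floors at 122–130 mm and its underside at about 120 mm. It is still, and all four cans stand in their cells. Handing the job in.

```bash
python3 -c "
from plant import workorder; print(workorder.close_job())"
```

```text
the job is handed in; nothing more can be done
None
```

Job handed in at about 24 s: both loose cans are in the empty end cells, and the caddy is held by its handle level and still about 12 cm above the bench, with all four cans standing; the result of the judging was not shown.

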